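# Open the stockroom cupboard past its safety catch

## Robot

A 6-joint arm with a two-finger parallel gripper is mounted at the origin on the work surface. World frame = base frame: x ahead of the robot, y to its left, z up, the work surface at z = 0. Lengths are in m, angles in rad, forces in N, time in s.
With the tool pointing down it reaches from about 0.25 to 0.775 m from the base axis. Payload 4 kg.
Tool frame: the origin (TCP) lies at the centre of the arm's flange, where the gripper is bolted on; the fingertips stand 199 mm ahead of it and the grasp point (between the pads) lies 180 mm ahead of it (robot.tcp_to_tips is the z of the fingertips in the tool frame, in m); z points along the fingers, y is the line along which they close (so a half turn about z gives the same grasp; the last joint's range is limited). The gripper opens to 94 mm and grips with 3 to 60 N. Pads are 16 mm wide; open, the fingers measure 119 mm over their backs; the gripper's body (75 mm by 177 mm) begins 78 mm behind the grasp point.
Start: joints at [1.205, 0.087, 1.371, -0, 1.684, -0.103], TCP at [0.143, 0.531, 0.405] pointing down, gripper open.
Joint ranges: [-3.1, 3.1], [-0.76, 2.03], [0.27, 2.55], [-1.08, 4.22], [0.17, 2.65], [-2.57, 2.57]. Speed limits (rad/s): [2.79, 2.79, 3.14, 3.14, 3.14, 3.14].

## Interface

Orientations are given as [roll, pitch, yaw] about the fixed x, y, z axes, in that order (R = Rz(yaw) Ry(pitch) Rx(roll)).
In Python, from bench import robot gives the robot as it stands.
- The arm moves only by the tool play_rows, never from a script. Its arguments are lists of equal length, an entry for each row: "translation": the shift along the tool's x, y, z scaled (see below), a list of three; "twist": the turn, a rotation vector about the tool's x, y, z scaled (see below), a list of three; "gripper": the opening, from -1 (shut) to 1 (fully open). A call has 1 to 8 rows; each row shifts and turns the commanded pose from where the row before left it, along the tool's axes as they then stand; what a row does not reach is not made up. The controller multiplies each number of a shift by 0.04 m and each number of a turn by 0.1 rad. A row lasts 1/10 s, in which the tool goes at most 50 mm and 8.59 degrees, less where a joint would pass 70% of its speed; a pose out of reach is approached as far as the arm can. A call with a number of a shift or a turn outside -1 to 1 is refused whole. A call with a gripper value outside its range is refused whole. The fingers move at their own pace and stop on an object; the grip force is fixed at half the most. Time passes only in rows, so rows that do not move let the fingers close. It gives the time, the measured TCP pose, the force, the opening and the grip force at its end, in the units of the state.
- robot.get_obs(): the state, without advancing time (a new reading comes with each control period).
- robot.snapshot(name): name is "scene" or "top" or "wrist"; returns the picture (480x640x3 uint8, red, green, blue); there is no depth.
- robot.camera_model(name): a dict with "camera_matrix" (3x3 intrinsics, pixels), "k1" (the pictures are not rectified: a ray, as slopes to the right and down, at radius r is drawn at 1 + k1 r^2 times it, then the intrinsics apply), "rvec" (rotation vector, rad) and "tvec" (3), from world to camera coordinates, as OpenCV has them. Camera axes: x right, y down, z forward; pixel columns grow to the right and rows downward; lengths in m; the calibration is good to about 2 mm. A picture is of the moment at which its call begins: read the wrist's pose just before it. camera_model takes no time and is no camera call; for the wrist camera it gives the pose at the moment of the call.
- robot.close_job(): hands the job in; it is judged then, once.
Trained networks look in the newest picture that a camera, given by its name, has taken for a name from the list of things; names that differ only in an ending like _2 or _b are one class to them, and where a whole thing is asked for, a point or a joint stands for the part that bears it (a point fixed in the world has none). Each returns a list of dicts, best first, with "score" (0 to 1); they miss things now and then, are a little off and sometimes report something else, mostly with a low value. They report only what shows in the picture. A call takes as long as a camera call. They do not tell look-alikes from the thing itself.
- robot.recognise(name, camera): "centre" ([x, y, z] in m, in world coordinates, good to about 4 mm: the middle of the surface that is visible of it).
- robot.spot_point(name, camera): "centre" ([x, y, z] in m, in world coordinates, good to about 4 mm: a listed point, or the origin of a listed thing).
The state is a dict: "time": time; "joint_positions": joint angles; "qvel": joint speeds; "joint_torque": joint torques, N m; "tool_pos": TCP position; "ee_rot": TCP orientation; "wrist_force": force on the tool from outside, world axes, zero at the start; "wrist_torque": the same for the moment, N m; "width": finger opening in m; "finger_force": force on a finger pad.
Only numpy, scipy, OpenCV 4.12 (cv2) and the standard library are available. Lean on these libraries where they do the work, as an engineer would, in place of code of your own. Each camera call takes 0.05 s, during which the arm holds its last target. There are 200 camera calls.

## Task

One thing (the carton, the tin or the spool) stands in the swing of the cupboard's door: first move just that one aside, standing upright on the bench and clear of the door's whole swing, and leave everything else where it is. Then draw the door ajar until its safety catch stops it, press the sprung tongue behind the door down through the gap and, keeping it down, bring the door past the catch. Leave the door standing square to the cupboard's front or nearly so, without the door bumping anything.

Things in the scene. Friction and masses are not known exactly. Their poses are not given: they have to be found in the camera images.
- cupboard: Plywood cupboard 160 deep (own x) x 200 wide (own y) x 200 mm high, fixed on the bench. Origin: centre of its underside. Its front (the door side) faces its own -x: the front plane of the carcass is at own x = -80 mm. A steel lip along the front edge of its top, 10 mm thick, reaches 18 mm down; the catch hooks behind it.
- door (a joint): Door angle in rad about the upright hinge: 0 shut, grows as the free edge swings out to the cupboard's own -x (anticlockwise from above), stops at 1.75. The catch stops it at about 0.30. Stays where it is left (about 0.1 N m hinge friction, less than 1 N at the handle). It can start shut or a little ajar.
- leaf: The plywood door leaf, 200 wide x 16 thick x 196 mm high, its top at height 198 mm. Origin on the hinge axis, at the cupboard's lower right front corner (own -80, -100 mm of the cupboard). The leaf runs along its own +y from 0 to 200 mm; its inner face is at own x = 0, its outer face at own x = -16 mm; it turns with the door (yaw = cupboard yaw + door angle).
- hinge (a point): Point on the hinge axis at the top of the door (height 200 mm). With the handle the door sweeps a quarter circle of 205 mm radius in front of the cupboard.
- handle (a point): Grip point on the dark steel pull tab, an upright block on the door's outer face, 18 mm wide along the door, standing out 30 mm from the face, from height 151 to 196 mm. Point at height 185 mm, 17 mm out from the outer face, 175 mm from the hinge. Pinch it across its width from above.
- catch_pad (a point): Point to press on the catch tongue, seen from above in the gap when the door is ajar: on its top, height 178 mm, 165 mm from the hinge, 25 mm inside the door's inner face. The flat steel tongue, 30 mm wide, stands 76 mm out from the inner face into the cupboard, its last 10 mm an upturned barb; it moves with the door. With the door at the catch's stop the gap here is about 50 mm wide.
- catch (a joint): How far the tongue is pressed straight down, m: 0 sprung up, 0.016 fully down. The barb passes under the lip from about 0.008; it needs 2 N to start and about 5 N fully down, and springs back when let go. Do not pull the door hard against the stop while pressing: the barb would rub.
- carton: Plain cardboard carton, 100 (own x) x 60 (own y) x 110 mm high, about 0.25 kg, loose. Origin: centre of its underside.
- tin: Plain steel can, diameter 64, 120 mm high, about 0.3 kg, loose. Origin: centre of its underside.
- spool: Turned light-wood spool, flanges of diameter 66 at foot and top (the top flange from height 108 to 130 mm), waist of diameter 48, 130 mm high, about 0.2 kg, loose. Origin: centre of its underside.
- round_box: Round wooden box, diameter 86, 48 mm high, loose on the cupboard's top towards the back. Leave alone. Origin: centre of its underside.
- tub: Open white plastic tub 140 (own x) x 100 (own y) x 60 mm high, loose on the bench. Leave alone. Origin: centre of its underside.
Not all that is in view belongs to the job. Leave any purple look-alike of the carton alone. Of the things that look like the tin, the larger one is meant.

How it is judged:
On the way, in this order (a step that is already met when the one before it is completed fails the run):
1. the thing in the door's way is out of the swing, with the door still held by its catch ((horizontal distance between carton and hinge above 0.235 m or x of carton in the frame of cupboard above -0.08 m) and (horizontal distance between tin and hinge above 0.235 m or x of tin in the frame of cupboard above -0.08 m) and (horizontal distance between spool and hinge above 0.235 m or x of spool in the frame of cupboard above -0.08 m) and height (world z) of each of carton, tin, spool below 0.01 m and angle between each of carton, tin, spool's own z axis and vertical below 0.2 rad and linear speed of each of carton, tin, spool below 0.03 m/s and value of joint door below 0.36 rad), for 0.2 s.
2. the catch is pressed down with the door ajar at the catch (value of joint catch above 0.007 m and value of joint door between 0.15 and 0.42 rad), for 0.05 s.
3. the door is past the catch (value of joint door above 0.5 rad), for 0.05 s.
At the end, for the whole second after the job is handed in: Door still, over 1.3 rad open, catch up; carton, tin and spool upright (0.2 rad) on the bench, still, centres over 235 mm from the hinge axis or not in front of the cupboard; only one of them moved over 30 mm; round box and tub moved under 30 mm (value of joint door above 1.3 rad and velocity of joint door between -0.05 and 0.05 rad/s and value of joint catch below 0.003 m and (horizontal distance between carton and hinge above 0.235 m or x of carton in the frame of cupboard above -0.08 m) and (horizontal distance between tin and hinge above 0.235 m or x of tin in the frame of cupboard above -0.08 m) and (horizontal distance between spool and hinge above 0.235 m or x of spool in the frame of cupboard above -0.08 m) and height (world z) of each of carton, tin, spool below 0.01 m and angle between each of carton, tin, spool's own z axis and vertical below 0.2 rad and linear speed of each of carton, tin, spool below 0.03 m/s and distance of each of round_box, tub from where it was at the start of the episode below 0.03 m and not (distance of each of carton, tin from where it was at the start of the episode above 0.03 m or distance of each of tin, spool from where it was at the start of the episode above 0.03 m or distance of each of carton, spool from where it was at the start of the episode above 0.03 m)); the robot touches nothing.
It fails at once if the door bumps something (contact force between leaf and carton above 2 N or contact force between leaf and tin above 2 N or contact force between leaf and spool above 2 N or contact force between leaf and tub above 2 N or contact force between leaf and round_box above 2 N).
It fails at once if something is knocked over (angle between any of carton, tin, spool's own z axis and vertical above 0.7 rad).
It fails at once if more than one of carton, tin and spool is moved by over 30 mm (distance of each of carton, tin from where it was at the start of the episode above 0.03 m or distance of each of tin, spool from where it was at the start of the episode above 0.03 m or distance of each of carton, spool from where it was at the start of the episode above 0.03 m).
It fails at once if the round box or the tub is moved by over 30 mm (distance of any of round_box, tub from where it was at the start of the episode above 0.03 m).
It also fails if it takes over 59 s, if anything falls off the work surface, if the arm or the gripper's body presses on something with over 40 N, if the wrist force passes 120 N, or if a joint passes its speed limit or range.

## Working session

There is one attempt and no reset: what is moved stays moved. The work goes in short steps, Python scripts to look and compute and a tool call to move; the robot and the scene stay as the last step left them, time stands still between calls to the robot, and variables do not carry over. Pictures are saved under pics/ and viewed, at most 10 in all, crops included, and the job is handed in when it is done.

Besides the shell and the picture viewer there is one more tool, called after "Request:" by a JSON object that holds its "op" and its "data". play_rows: Moves the arm, as the interface text tells. Its arguments: {"type":"object","properties":{"translation":{"type":"array","items":{"type":"array","items":{"type":"number","minimum":-1,"maximum":1}}},"twist":{"type":"array","items":{"type":"array","items":{"type":"number","minimum":-1,"maximum":1}}},"gripper":{"type":"array","items":{"type":"number"}}},"required":["translation","twist","gripper"]}

```bash
mkdir -p pics
cat > h.py <<'E'
from bench import robot
import cv2, numpy as np
def snap(c,n):
    im=robot.snapshot(c); cv2.imwrite(f'pics/{n}.png',im[:,:,::-1]); return im
def proj(p,c):
    m=robot.camera_model(c);K=np.array(m['camera_matrix'])
    u,_=cv2.projectPoints(np.array(p,float).reshape(-1,3),np.array(m['rvec'],float),np.array(m['tvec'],float),K,np.array([m['k1'],0,0,0,0],float))
    return u.reshape(-1,2)
def ray(uv,c,z):
    m=robot.camera_model(c);K=np.array(m['camera_matrix'])
    n=cv2.undistortPoints(np.array(uv,float).reshape(-1,1,2),K,np.array([m['k1'],0,0,0,0],float)).reshape(-1,2)
    R=cv2.Rodrigues(np.array(m['rvec'],float))[0];t=np.array(m['tvec'],float).ravel();o=-R.T@t
    d=np.c_[n,np.ones(len(n))]@R
    return o+d*((z-o[2])/d[:,2])[:,None]
E
python3 - <<'E'
from h import *
for c in ['scene','top']:
    snap(c,c+'0')
    for n in ['cupboard','leaf','hinge','handle','catch_pad','carton','tin','spool','round_box','tub']:
        for f in ['spot_point','recognise']:
            if f=='recognise' and n in('hinge','handle','catch_pad'): continue
            r=getattr(robot,f)(n,c)
            print(c,f[:4],n,[(round(d['score'],2),np.round(d['centre'],3).tolist(),proj(d['centre'],c)[0].astype(int).tolist()) for d in r[:4]])
o=robot.get_obs();print(o['time'],o['tool_pos'],o['ee_rot'],o['width'])
E
```

```text
scene spot cupboard [(0.97, [0.527, 0.116, 0.0], [405, 248]), (0.32, [0.65, 0.06, 0.203], [399, 250])]
scene reco cupboard [(0.81, [0.587, 0.078, 0.192], [404, 229]), (0.38, [0.557, 0.019, 0.146], [376, 230])]
scene spot leaf []
scene reco leaf [(0.95, [0.559, 0.02, 0.144], [376, 230]), (0.65, [0.623, -0.134, 0.109], [315, 259]), (0.28, [0.715, -0.308, 0.11], [242, 293])]
scene spot hinge [(0.92, [0.649, 0.055, 0.206], [397, 249])]
scene spot handle [(0.58, [0.485, -0.022, 0.185], [360, 197])]
scene spot catch_pad []
scene spot carton [(0.92, [0.376, -0.093, -0.002], [330, 206]), (0.75, [0.593, -0.132, -0.0], [317, 269])]
scene reco carton [(0.82, [0.621, -0.133, 0.109], [315, 259]), (0.79, [0.409, -0.095, 0.108], [330, 191]), (0.7, [0.821, -0.104, 0.11], [327, 336])]
scene spot tin [(0.95, [0.699, -0.31, 0.001], [248, 305]), (0.73, [0.798, -0.306, -0.004], [247, 342])]
scene reco tin [(0.95, [0.811, -0.301, 0.072], [243, 337]), (0.15, [0.525, 0.133, 0.243], [428, 196])]
scene spot spool [(0.76, [0.452, -0.252, 0.0], [276, 226]), (0.28, [0.526, 0.113, 0.003], [404, 248])]
scene reco 
[... 1247 characters left out ...]
])]
top reco tin [(0.82, [0.692, -0.294, 0.115], [398, 195]), (0.65, [0.788, -0.302, 0.078], [397, 162])]
top spot spool [(0.69, [0.448, -0.251, -0.0], [379, 289])]
top reco spool [(0.59, [0.447, -0.246, 0.13], [383, 290]), (0.37, [0.569, -0.557, 0.003], [487, 243])]
top spot round_box [(0.75, [0.507, 0.136, 0.198], [225, 269])]
top reco round_box [(0.85, [0.506, 0.131, 0.25], [223, 269]), (0.55, [0.538, 0.016, 0.197], [275, 255]), (0.55, [0.694, -0.298, 0.119], [400, 194])]
top spot tub [(0.9, [0.569, -0.548, -0.005], [483, 243])]
top reco tub [(0.75, [0.57, -0.556, 0.002], [486, 243])]
1.8 [0.14288435 0.53112569 0.4046949 ] [3.14149794e+00 2.03198295e-05 2.87877114e+00] 0.09378930063295195
```

View pics/scene0.png

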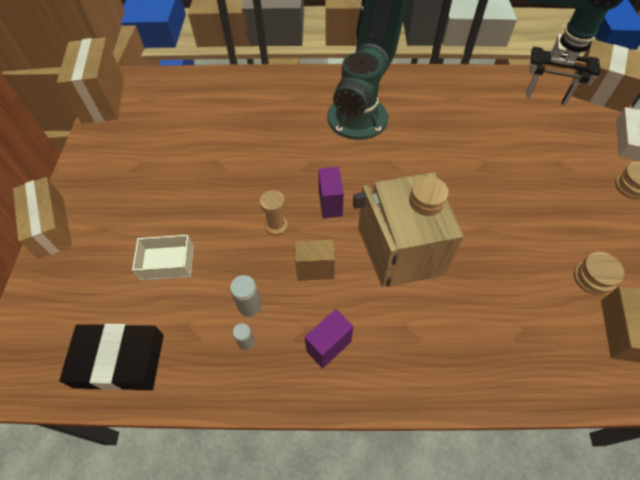

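View pics/top0.png

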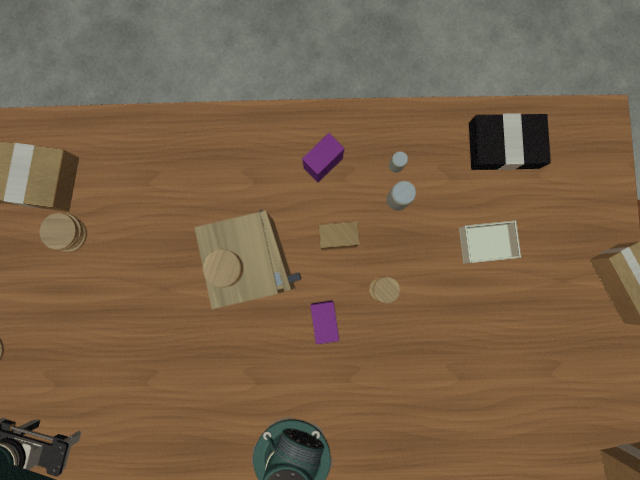

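Scene: the brown carton at top-pixel (338,236) is in the door's quarter circle (about 0.20 m from the hinge). The carton's purple look-alikes are at (325,322) and (323,157), so I leave those. The spool (384,290) and the tin, the larger of the pair (402,194), are clear at about 0.37 m. I'll confirm in one crop.

Run:
```python
from h import *
im=cv2.imread('pics/top0.png')[190:350,185:425]
cv2.imwrite('pics/crop0.png',cv2.resize(im,None,fx=3.3,fy=3.3,interpolation=cv2.INTER_CUBIC))
```

```text
(no output)
```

View pics/crop0.png

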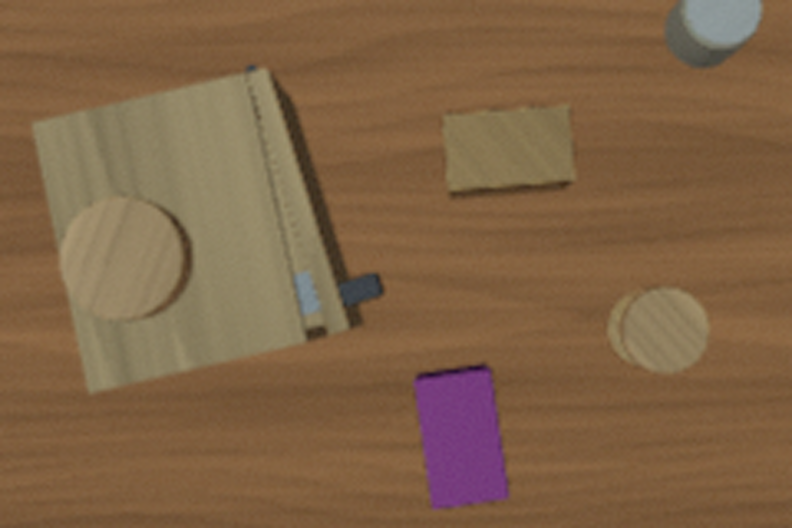

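The brown carton is at crop pixel (508,148), plain and un-purple, right in the handle's arc. The door is slightly ajar: leaf edge from (268,68) to (350,328), handle at (362,289), tongue visible at (307,293).

Run:
```python
from h import *
f=lambda P:np.array(P)/3.3+[185,190]
C=ray(f([(443,115),(568,105),(574,182),(449,193)]),'top',.11);print(C.round(3),C.mean(0))
d=C[1]-C[0];print('long',np.degrees(np.arctan2(d[1],d[0])))
B=ray(f([(33,122),(90,392),(304,341),(245,70)]),'top',.2);print(B.round(3))
for a,b in((0,1),(3,2)):
    d=B[b]-B[a];print('ey',np.degrees(np.arctan2(d[1],d[0])),np.hypot(*d[:2]))
L=ray(f([(268,68),(352,328)]),'top',.198);d=L[1]-L[0];print(L.round(3),'leaf',np.degrees(np.arctan2(d[1],d[0])),np.hypot(*d[:2]))
print('handle',ray(f([(364,288)]),'top',.196))
```

```text
[[ 0.619 -0.088  0.11 ]
 [ 0.625 -0.186  0.11 ]
 [ 0.565 -0.189  0.11 ]
 [ 0.558 -0.092  0.11 ]] [ 0.59173592 -0.13871342  0.11      ]
long -86.64401454735582
[[0.61  0.21  0.2  ]
 [0.415 0.168 0.2  ]
 [0.448 0.015 0.2  ]
 [0.645 0.055 0.2  ]]
ey -168.0237206651849 0.19948619099143472
ey -168.40241162290076 0.20075102602723138
[[ 0.646  0.038  0.198]
 [ 0.457 -0.02   0.198]] leaf -162.9302257006965 0.19827832994048575
handle [[ 0.48516161 -0.02873171  0.196     ]]
```

```bash
cat >> h.py <<'E'
from scipy.spatial.transform import Rotation as Ro
def plan(*way):
    """way: (x,y,z,yaw,rows) waypoints, tool down; prints shifts and turns in row units"""
    o=robot.get_obs();p=np.array(o['tool_pos']);R=Ro.from_euler('xyz',o['ee_rot'])
    print('t',round(o['time'],2),'at',p.round(4),np.array(o['ee_rot']).round(3),'F',np.round(o['wrist_force'],1),'w',round(o['width'],4))
    for x,y,z,yaw,n in way:
        G=Ro.from_euler('xyz',[np.pi,0,yaw]);w=(R.inv()*G).as_rotvec()/n;d=(np.array([x,y,z])-p)/n
        T=[];
        for i in range(n):
            T.append((R.inv().apply(d)/.04).round(2).tolist());R=R*Ro.from_rotvec(w)
        p=np.array([x,y,z]);print('T',T,'W',(w/.1).round(2).tolist())
E
python3 - <<'E'
from h import *
plan((.20,.45,.5,2.6,4),(.592,-.139,.5,1.63,20),(.592,-.139,.40,1.63,4))
E
```

```text
t 1.8 at [0.1429 0.5311 0.4047] [3.141 0.    2.879] F [ 0.6  0.3 -0.1] w 0.0938
T [[-0.48, -0.4, -0.6], [-0.5, -0.36, -0.6], [-0.53, -0.33, -0.6], [-0.55, -0.29, -0.6]] W [0.0, 0.0, 0.7]
T [[-0.8, -0.38, -0.0], [-0.82, -0.34, -0.0], [-0.83, -0.3, -0.0], [-0.85, -0.26, -0.0], [-0.86, -0.22, -0.0], [-0.87, -0.18, -0.0], [-0.87, -0.13, -0.0], [-0.88, -0.09, -0.0], [-0.88, -0.05, -0.0], [-0.88, -0.0, -0.0], [-0.88, 0.04, 0.0], [-0.88, 0.08, 0.0], [-0.88, 0.12, 0.0], [-0.87, 0.17, 0.0], [-0.86, 0.21, 0.0], [-0.85, 0.25, 0.0], [-0.84, 0.29, 0.0], [-0.82, 0.33, 0.0], [-0.8, 0.37, 0.0], [-0.78, 0.41, 0.0]] W [-0.0, -0.0, 0.49]
T [[-0.0, -0.0, 0.62], [-0.0, -0.0, 0.62], [0.0, -0.0, 0.62], [0.0, -0.0, 0.62]] W [-0.0, 0.0, -0.0]
```

Request:
{"op": "play_rows", "data": {"translation": [[-0.48, -0.4, -0.6], [-0.5, -0.36, -0.6], [-0.53, -0.33, -0.6], [-0.55, -0.29, -0.6], [-0.8, -0.38, 0], [-0.82, -0.34, 0], [-0.83, -0.3, 0], [-0.85, -0.26, 0]], "twist": [[0, 0, 0.7], [0, 0, 0.7], [0, 0, 0.7], [0, 0, 0.7], [0, 0, 0.49], [0, 0, 0.49], [0, 0, 0.49], [0, 0, 0.49]], "gripper": [1, 1, 1, 1, 1, 1, 1, 1]}}

```text
time: 2.6
tool_pos: [0.2787, 0.3302, 0.5009]
ee_rot: [3.141, 0.0, 2.401]
wrist_force: [0.4, -0.1, 0.3]
width: 0.0941
finger_force: 0.0
```

Request:
{"op": "play_rows", "data": {"translation": [[-0.86, -0.22, 0], [-0.87, -0.18, 0], [-0.87, -0.13, 0], [-0.88, -0.09, 0], [-0.88, -0.05, 0], [-0.88, 0, 0], [-0.88, 0.04, 0], [-0.88, 0.08, 0]], "twist": [[0, 0, 0.49], [0, 0, 0.49], [0, 0, 0.49], [0, 0, 0.49], [0, 0, 0.49], [0, 0, 0.49], [0, 0, 0.49], [0, 0, 0.49]], "gripper": [1, 1, 1, 1, 1, 1, 1, 1]}}

```text
time: 3.4
tool_pos: [0.4342, 0.094, 0.5009]
ee_rot: [3.141, -0.0, 2.009]
wrist_force: [0.2, 1.1, -0.3]
width: 0.0939
finger_force: 0.0
```

Request:
{"op": "play_rows", "data": {"translation": [[-0.88, 0.12, 0], [-0.87, 0.17, 0], [-0.86, 0.21, 0], [-0.85, 0.25, 0], [-0.84, 0.29, 0], [-0.82, 0.33, 0], [-0.8, 0.37, 0], [-0.78, 0.41, 0]], "twist": [[0, 0, 0.49], [0, 0, 0.49], [0, 0, 0.49], [0, 0, 0.49], [0, 0, 0.49], [0, 0, 0.49], [0, 0, 0.49], [0, 0, 0.49]], "gripper": [1, 1, 1, 1, 1, 1, 1, 1]}}

```text
time: 4.2
tool_pos: [0.5895, -0.143, 0.5006]
ee_rot: [3.141, -0.0, 1.617]
wrist_force: [0.1, 0.9, 0.7]
width: 0.0941
finger_force: 0.0
```

Run:
```python
from h import *
snap('wrist','w1')
for n in ['carton','spool']:
    for f in ['spot_point','recognise']:
        print(n,[(round(d['score'],2),np.round(d['centre'],3).tolist(),proj(d['centre'],'wrist')[0].astype(int).tolist()) for d in getattr(robot,f)(n,'wrist')])
plan((.592,-.139,.255,1.63,7))
```

```text
carton [(0.88, [0.809, -0.101, 0.001], [479, 174]), (0.67, [0.594, -0.136, -0.004], [324, 192]), (0.57, [0.366, -0.097, 0.0], [160, 158])]
carton [(0.96, [0.796, -0.094, 0.11], [513, 181]), (0.75, [0.387, -0.094, 0.109], [135, 163]), (0.72, [0.597, -0.133, 0.108], [328, 206])]
spool [(0.74, [0.453, -0.256, 0.003], [226, 270])]
spool [(0.85, [0.451, -0.235, 0.113], [200, 289])]
t 4.45 at [ 0.5887 -0.1413  0.5005] [-3.141e+00 -1.000e-03  1.619e+00] F [-1.  -0.1 -0.3] w 0.0942
T [[0.01, 0.01, 0.88], [0.01, 0.01, 0.88], [0.01, 0.01, 0.88], [0.01, 0.01, 0.88], [0.01, 0.01, 0.88], [0.01, 0.01, 0.88], [0.01, 0.01, 0.88]] W [-0.0, -0.0, -0.02]
```

View pics/w1.png

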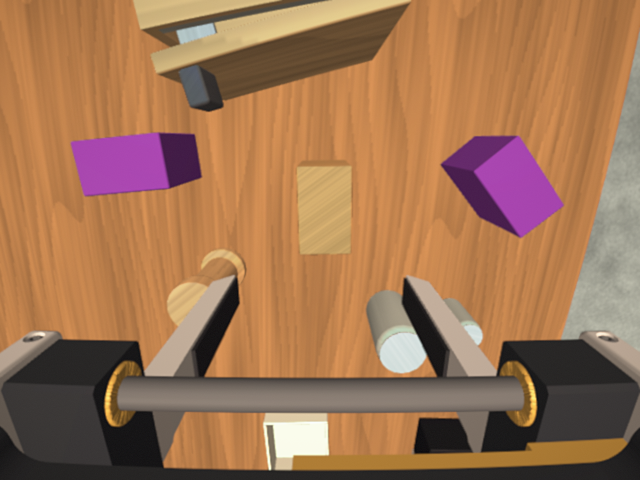

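The carton's top is centred at (324,209) in the wrist picture, squarely between the fingers; the spool (200,300) and tin (402,350) lie nearer the gripper, clear of the descent.

Run:
```python
from h import *
print(ray([(324,209)],'wrist',.11)); m=robot.camera_model('wrist');R=cv2.Rodrigues(np.array(m['rvec'],float))[0];print('cam',-R.T@np.array(m['tvec']).ravel())
```

```text
[[ 0.59200474 -0.1332609   0.11      ]]
cam [ 0.58442973 -0.0586538   0.47968971]
```

Request:
{"op": "play_rows", "data": {"translation": [[0.02, 0.01, 0.9], [0.02, 0.01, 0.9], [0.02, 0.01, 0.9], [0.02, 0.01, 0.9], [0.02, 0.01, 0.9], [0.02, 0.01, 0.8], [0, 0.01, 0.5], [0, 0, 0.3]], "twist": [[0, 0, 0], [0, 0, 0], [0, 0, 0], [0, 0, 0], [0, 0, 0], [0, 0, 0], [0, 0, 0], [0, 0, 0]], "gripper": [1, 1, 1, 1, 1, 1, 1, 1]}}

```text
time: 5.25
tool_pos: [0.5904, -0.135, 0.2552]
ee_rot: [-3.139, -0.001, 1.621]
wrist_force: [-1.3, -0.1, -0.4]
width: 0.0941
finger_force: 0.0
```

Request:
{"op": "play_rows", "data": {"translation": [[0, 0, 0], [0, 0, 0], [0, 0, 0], [0, 0, 0], [0, 0, 0], [0, 0, 0]], "twist": [[0, 0, 0], [0, 0, 0], [0, 0, 0], [0, 0, 0], [0, 0, 0], [0, 0, 0]], "gripper": [-1, -1, -1, -1, -1, -1]}}

```text
time: 5.85
tool_pos: [0.592, -0.1368, 0.2582]
ee_rot: [3.138, 0.001, 1.619]
wrist_force: [1.4, 0.8, 4.5]
width: 0.06
finger_force: 30.0
```

Request:
{"op": "play_rows", "data": {"translation": [[0, 0, -0.2], [0, 0, -0.2], [-0.5, -0.1, 0], [-0.9, -0.1, 0], [-0.9, -0.1, 0], [-0.9, -0.1, 0], [-0.9, -0.1, 0], [-0.5, -0.1, 0]], "twist": [[0, 0, 0], [0, 0, 0], [0, 0, 0], [0, 0, 0], [0, 0, 0], [0, 0, 0], [0, 0, 0], [0, 0, 0]], "gripper": [-1, -1, -1, -1, -1, -1, -1, -1]}}

```text
time: 6.65
tool_pos: [0.5756, -0.3242, 0.2723]
ee_rot: [-3.141, 0.0, 1.617]
wrist_force: [-0.5, 0.9, -1.1]
width: 0.06
finger_force: 30.0
```

Request:
{"op": "play_rows", "data": {"translation": [[0, 0, 0], [0, 0, 0], [0, 0, 0.2], [0, 0, 0.1], [0, 0, 0.05], [0, 0, 0.05], [0, 0, 0.03], [0, 0, 0]], "twist": [[0, 0, 0], [0, 0, 0], [0, 0, 0], [0, 0, 0], [0, 0, 0], [0, 0, 0], [0, 0, 0], [0, 0, 0]], "gripper": [-1, -1, -1, -1, -1, -1, -1, -1]}}

```text
time: 7.45
tool_pos: [0.5765, -0.3204, 0.2582]
ee_rot: [3.14, -0.0, 1.62]
wrist_force: [-3.3, 3.6, 7.9]
width: 0.0597
finger_force: 29.9
```

Request:
{"op": "play_rows", "data": {"translation": [[0, 0, 0], [0, 0, 0], [0, 0, 0], [0, 0, 0], [0, 0, -0.5], [0, 0, -0.9], [0, 0, -0.9], [0, 0, -0.9]], "twist": [[0, 0, 0], [0, 0, 0], [0, 0, 0], [0, 0, 0], [0, 0, 0], [0, 0, 0], [0, 0, 0], [0, 0, 0]], "gripper": [1, 1, 1, 1, 1, 1, 1, 1]}}

```text
time: 8.25
tool_pos: [0.5762, -0.3217, 0.3843]
ee_rot: [-3.141, -0.0, 1.619]
wrist_force: [0.4, -0.9, -0.0]
width: 0.094
finger_force: 0.0
```

Request:
{"op": "play_rows", "data": {"translation": [[0, 0, -0.9], [0, 0, -0.9], [0.6, 0, -0.4], [0.9, -0.2, 0], [0.9, -0.2, 0], [0.9, -0.2, 0]], "twist": [[0, 0, 0], [0, 0, 0], [0, 0, 0], [0, 0, -0.6], [0, 0, -0.6], [0, 0, -0.6]], "gripper": [1, 1, 1, 1, 1, 0.3]}}

```text
time: 8.85
tool_pos: [0.5391, -0.1907, 0.4703]
ee_rot: [-3.141, -0.002, 1.802]
wrist_force: [0.4, -0.1, 0.7]
width: 0.0891
finger_force: 0.0
```

Run:
```python
from h import *
for c in ['top','wrist']:
    snap(c,c+'2')
    for n in ['carton','spool','tin']:
        print(c,n,[(round(d['score'],2),np.round(d['centre'],3).tolist(),proj(d['centre'],c)[0].astype(int).tolist()) for d in robot.spot_point(n,c)])
    for n in ['handle','hinge','catch_pad']:
        print(c,n,[(round(d['score'],2),np.round(d['centre'],3).tolist(),proj(d['centre'],c)[0].astype(int).tolist()) for d in robot.spot_point(n,c)])
plan((.487,-.027,.44,1.867,8))
```

```text
top carton [(0.72, [0.814, -0.099, -0.0], [321, 161]), (0.42, [0.367, -0.1, -0.0], [325, 320])]
top spool [(0.61, [0.451, -0.25, -0.002], [379, 288])]
top tin [(0.65, [0.8, -0.305, -0.002], [394, 164]), (0.59, [0.699, -0.306, -0.004], [395, 199])]
top handle [(0.74, [0.485, -0.026, 0.187], [294, 277])]
top hinge [(0.59, [0.644, 0.055, 0.199], [259, 211])]
top catch_pad [(0.58, [0.479, 0.035, 0.179], [269, 280])]
wrist carton [(0.94, [0.366, -0.097, -0.001], [202, 96]), (0.77, [0.81, -0.101, -0.003], [532, 180]), (0.69, [0.577, -0.325, -0.004], [325, 294])]
wrist spool [(0.72, [0.452, -0.254, 0.002], [247, 230])]
wrist tin [(0.94, [0.799, -0.303, 0.002], [474, 313]), (0.83, [0.695, -0.308, -0.001], [406, 301])]
wrist handle []
wrist hinge []
wrist catch_pad []
t 9.55 at [ 0.5398 -0.1935  0.4713] [-3.141 -0.     1.798] F [ 0.3 -0.6 -0.3] w 0.061
T [[0.54, -0.04, 0.1], [0.54, -0.04, 0.1], [0.54, -0.03, 0.1], [0.55, -0.03, 0.1], [0.55, -0.02, 0.1], [0.55, -0.02, 0.1], [0.55, -0.02, 0.1], [0.55, -0.01, 0.1]] W [-0.0, -0.0, -0.09]
```

View pics/wrist2.png

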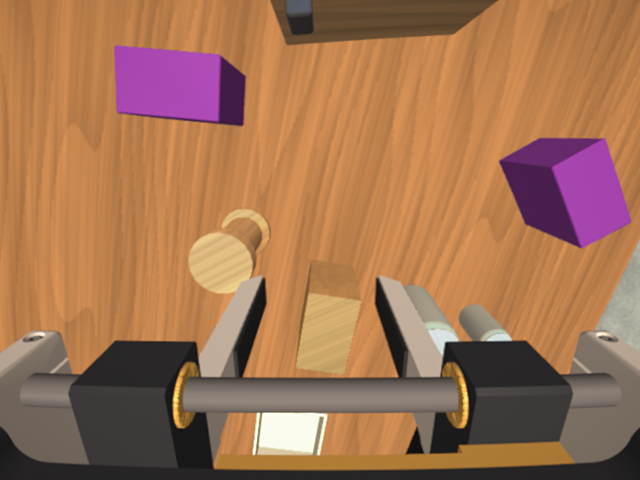

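Carton stands upright at (330,330), about (0.577,-0.325), well out of the swing. On to the handle.

Request:
{"op": "play_rows", "data": {"translation": [[0.54, -0.04, 0.1], [0.54, -0.04, 0.1], [0.54, -0.03, 0.1], [0.55, -0.03, 0.1], [0.55, -0.02, 0.1], [0.55, -0.02, 0.1], [0.55, -0.02, 0.1], [0.55, -0.01, 0.1]], "twist": [[0, 0, -0.09], [0, 0, -0.09], [0, 0, -0.09], [0, 0, -0.09], [0, 0, -0.09], [0, 0, -0.09], [0, 0, -0.09], [0, 0, -0.09]], "gripper": [0.1, 0.1, 0.1, 0.1, 0.1, 0.1, 0.1, 0.1]}}

```text
time: 10.35
tool_pos: [0.4863, -0.0256, 0.4394]
ee_rot: [3.141, 0.0, 1.871]
wrist_force: [-0.3, 0.5, -0.0]
width: 0.0519
finger_force: 0.0
```

Run:
```python
from h import *
snap('wrist','w3')
for n in ['handle','hinge','catch_pad','leaf']:
        print(n,[(round(d['score'],2),np.round(d['centre'],3).tolist(),proj(d['centre'],'wrist')[0].astype(int).tolist()) for d in robot.spot_point(n,'wrist')])
plan((.487,-.027,.365,1.867,4))
```

```text
handle [(0.59, [0.484, -0.026, 0.186], [317, 258])]
hinge [(0.63, [0.642, 0.054, 0.199], [574, 221])]
catch_pad []
leaf []
t 10.6 at [ 0.4868 -0.0267  0.4397] [3.141e+00 1.000e-03 1.870e+00] F [ 0.1  0.2 -0.5] w 0.0521
T [[-0.0, 0.0, 0.47], [-0.0, 0.0, 0.47], [-0.0, 0.0, 0.47], [-0.0, 0.0, 0.47]] W [0.0, 0.0, 0.01]
```

View pics/w3.png

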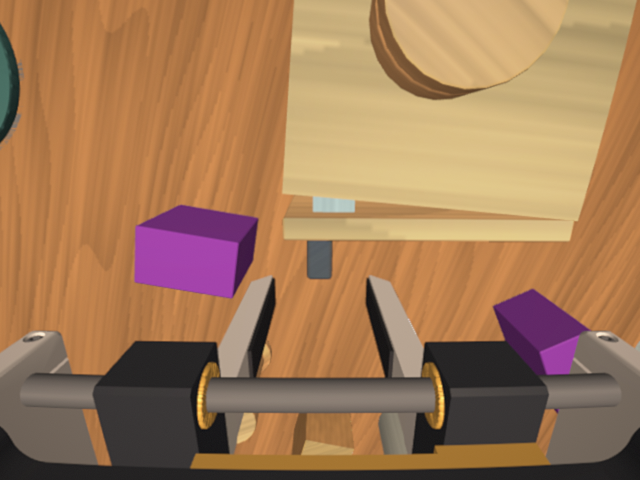

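Handle block at (319,259) is centred between the fingers; the leaf edge is level in the picture, so the yaw is right.

Request:
{"op": "play_rows", "data": {"translation": [[0, -0.02, 0.5], [0, -0.02, 0.5], [0, 0, 0.5], [0, 0, 0.36], [0, 0, 0], [0, 0, 0], [0, 0, 0], [0, 0, 0]], "twist": [[0, 0, 0], [0, 0, 0], [0, 0, 0], [0, 0, 0], [0, 0, 0], [0, 0, 0], [0, 0, 0], [0, 0, 0]], "gripper": [0.1, 0.1, 0.1, 0.1, 0.1, -1, -1, -1]}}

```text
time: 11.4
tool_pos: [0.4854, -0.0268, 0.3664]
ee_rot: [3.139, 0.001, 1.871]
wrist_force: [-0.4, 0.2, 0.6]
width: 0.0311
finger_force: 0.0
```

Run:
```python
from h import *
h=np.array([.644,.0555])
def pt(ps,a,b): return h+a*np.array([np.cos(ps),np.sin(ps)])+b*np.array([-np.sin(ps),np.cos(ps)])
psi=np.radians(101.9)
p=robot.get_obs()['tool_pos'][:2]; d=np.array(p)-h; al=np.arctan2(d[1],d[0])-np.arctan2(.175,-.033);al%=2*np.pi
print('door',al-psi,np.hypot(*d))
plan(*[(*pt(psi+t,-.033,.175),.365,psi+t,3) for t in (.16,.22,.275)])
```

```text
door 0.08439986243314057 0.17865039031797236
t 11.4 at [ 0.4854 -0.0268  0.3664] [3.139e+00 1.000e-03 1.871e+00] F [-0.4  0.2  0.6] w 0.0311
T [[-0.11, 0.03, 0.01], [-0.11, 0.03, 0.01], [-0.11, 0.02, 0.01]] W [0.01, 0.0, -0.23]
T [[-0.09, 0.02, 0.0], [-0.09, 0.02, 0.0], [-0.09, 0.02, 0.0]] W [-0.0, 0.0, -0.2]
T [[-0.08, 0.02, 0.0], [-0.08, 0.02, 0.0], [-0.08, 0.01, 0.0]] W [-0.0, 0.0, -0.18]
```

Request:
{"op": "play_rows", "data": {"translation": [[0, 0, 0], [0, 0, 0], [0, 0, 0], [-0.11, 0.02, 0], [-0.11, 0.02, 0], [-0.11, 0.02, 0], [-0.09, 0.02, 0], [-0.09, 0.02, 0]], "twist": [[0, 0, 0], [0, 0, 0], [0, 0, 0], [0, 0, -0.23], [0, 0, -0.23], [0, 0, -0.23], [0, 0, -0.2], [0, 0, -0.2]], "gripper": [-1, -1, -1, -1, -1, -1, -1, -1]}}

```text
time: 12.2
tool_pos: [0.4961, -0.0444, 0.3658]
ee_rot: [3.14, 0.0, 1.982]
wrist_force: [1.7, 2.9, 3.6]
width: 0.0179
finger_force: 30.0
```

Request:
{"op": "play_rows", "data": {"translation": [[-0.09, 0.02, 0], [-0.08, 0.02, 0], [-0.08, 0.02, 0], [-0.08, 0.02, 0], [0, 0, 0]], "twist": [[0, 0, -0.2], [0, 0, -0.18], [0, 0, -0.18], [0, 0, -0.18], [0, 0, 0]], "gripper": [-1, -1, -1, -1, -1]}}

```text
time: 12.7
tool_pos: [0.5045, -0.0554, 0.3657]
ee_rot: [3.141, 0.001, 2.055]
wrist_force: [3.1, 2.6, 5.4]
width: 0.0178
finger_force: 30.0
```

Run:
```python
from h import *
h=np.array([.644,.0555]);psi=np.radians(101.9)
o=robot.get_obs();d=np.array(o['tool_pos'][:2])-h; al=(np.arctan2(d[1],d[0])-np.arctan2(.175,-.033))%(2*np.pi)
print('door',al-psi,np.hypot(*d),o['ee_rot'][2]-psi,o['wrist_force'],o['width'])
```

```text
door 0.2774874810871053 0.17817849740263828 0.27659408631524074 [3.06740665 2.59643099 5.43038966] 0.017765275259654274
```

Request:
{"op": "play_rows", "data": {"translation": [[-0.06, 0.01, 0], [0, 0, 0], [0, 0, 0], [0, 0, 0], [0, 0, -0.5], [0, 0, -0.8], [0, 0, -0.6]], "twist": [[0, 0, -0.14], [0, 0, 0], [0, 0, 0], [0, 0, 0], [0, 0, 0], [0, 0, 0], [0, 0, 0]], "gripper": [-1, -1, 0.1, 0.1, 0.1, 0.1, 0.1]}}

```text
time: 13.4
tool_pos: [0.5054, -0.0575, 0.4412]
ee_rot: [-3.139, -0.001, 2.067]
wrist_force: [0.7, -1.0, -0.0]
width: 0.0511
finger_force: 0.0
```

Run:
```python
from h import *
snap('wrist','w4')
for n in ['handle','hinge','catch_pad']:
        print(n,[(round(d['score'],2),np.round(d['centre'],3).tolist(),proj(d['centre'],'wrist')[0].astype(int).tolist()) for d in robot.spot_point(n,'wrist')])
h=np.array([.644,.0555]);psi=np.radians(101.9)
def pt(ps,a,b): return h+a*np.array([np.cos(ps),np.sin(ps)])+b*np.array([-np.sin(ps),np.cos(ps)])
for t in (.27,.29,.31): print(t,pt(psi+t,.025,.165),proj([*pt(psi+t,.025,.165),.178],'wrist'))
plan((*pt(psi+.29,.025,.165),.42,psi+.29,5))
```

```text
handle [(0.77, [0.506, -0.056, 0.184], [320, 251])]
hinge [(0.76, [0.645, 0.054, 0.199], [578, 218])]
catch_pad [(0.57, [0.486, -0.002, 0.182], [335, 175])]
0.27 [0.48597722 0.00184554] [[337.67151607 170.64539555]]
0.29 [ 0.48708184 -0.00130398] [[336.84764124 175.42600048]]
0.31 [ 0.48824923 -0.00443077] [[336.12358603 180.18689571]]
t 13.6 at [ 0.5055 -0.0573  0.4399] [-3.140e+00 -1.000e-03  2.067e+00] F [-0.2  0.3 -0.4] w 0.0515
T [[0.29, 0.05, 0.1], [0.29, 0.05, 0.1], [0.29, 0.05, 0.1], [0.29, 0.05, 0.1], [0.29, 0.05, 0.1]] W [-0.0, -0.0, -0.0]
```

View pics/w4.png

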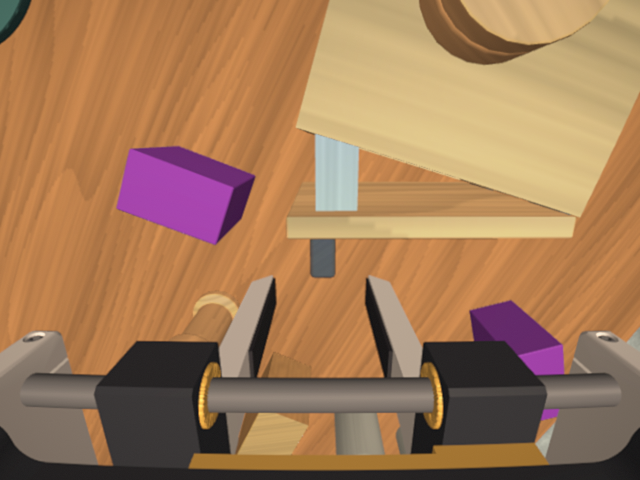

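The tongue shows in the gap at (337,175), agreeing with my computed pad position for a door angle of 0.29.

Request:
{"op": "play_rows", "data": {"translation": [[0.29, 0.05, 0.1], [0.29, 0.05, 0.1], [0.29, 0.05, 0.1], [0.29, 0.05, 0.1], [0.29, 0.05, 0.1], [0, 0, 0], [0, 0, 0]], "twist": [[0, 0, 0], [0, 0, 0], [0, 0, 0], [0, 0, 0], [0, 0, 0], [0, 0, 0], [0, 0, 0]], "gripper": [-1, -1, -1, -1, -1, -1, -1]}}

```text
time: 14.3
tool_pos: [0.4867, -0.0009, 0.4211]
ee_rot: [3.141, 0.001, 2.069]
wrist_force: [-0.4, 0.5, -0.1]
width: 0.0012
finger_force: 0.0
```

Request:
{"op": "play_rows", "data": {"translation": [[0, 0, 0.4], [0, 0, 0.4], [0, 0, 0.2], [0, 0, 0.1]], "twist": [[0, 0, 0], [0, 0, 0], [0, 0, 0], [0, 0, 0]], "gripper": [-1, -1, -1, -1]}}

```text
time: 14.7
tool_pos: [0.4868, -0.0016, 0.3765]
ee_rot: [-3.14, -0.001, 2.067]
wrist_force: [-1.2, -0.6, 2.5]
width: 0.0005
finger_force: 1.0
```

Contact at pad height with about 2.5 N. Pressing about 12 mm further.

Request:
{"op": "play_rows", "data": {"translation": [[0, 0, 0.1], [0, 0, 0.1], [0, 0, 0.1], [0, 0, 0], [0, 0, 0]], "twist": [[0, 0, 0], [0, 0, 0], [0, 0, 0], [0, 0, 0], [0, 0, 0]], "gripper": [-1, -1, -1, -1, -1]}}

```text
time: 15.2
tool_pos: [0.4868, -0.0014, 0.3657]
ee_rot: [3.141, 0.001, 2.068]
wrist_force: [-2.1, -1.7, 4.3]
width: 0.0001
finger_force: 2.0
```

Run:
```python
from h import *
h=np.array([.644,.0555]);psi=np.radians(101.9)
def pt(ps,a,b): return h+a*np.array([np.cos(ps),np.sin(ps)])+b*np.array([-np.sin(ps),np.cos(ps)])
# finger outer face reaches inner leaf face when centre is 8 mm inside it
plan((*pt(psi+.29,.010,.165),.3645,psi+.29,2),*[(*pt(psi+t,.008,.165),.3645,psi+t,4) for t in (.40,.52,.64)])
```

```text
t 15.2 at [ 0.4868 -0.0014  0.3657] [3.141e+00 1.000e-03 2.068e+00] F [-2.1 -1.7  4.3] w 0.0001
T [[-0.19, 0.0, 0.01], [-0.19, 0.0, 0.01]] W [0.0, 0.0, -0.0]
T [[-0.13, 0.0, 0.0], [-0.13, -0.0, -0.0], [-0.13, -0.01, -0.0], [-0.13, -0.01, -0.0]] W [0.0, 0.0, -0.28]
T [[-0.12, 0.0, 0.0], [-0.12, -0.0, -0.0], [-0.12, -0.01, -0.0], [-0.12, -0.01, -0.0]] W [0.0, 0.0, -0.3]
T [[-0.12, 0.0, 0.0], [-0.12, -0.0, -0.0], [-0.12, -0.01, -0.0], [-0.12, -0.01, -0.0]] W [-0.0, 0.0, -0.3]
```

Request:
{"op": "play_rows", "data": {"translation": [[-0.19, 0, 0.01], [-0.19, 0, 0.01], [-0.13, 0, 0], [-0.13, 0, 0], [-0.13, 0, 0], [-0.13, 0, 0], [-0.12, 0, 0], [-0.12, 0, 0]], "twist": [[0, 0, 0], [0, 0, 0], [0, 0, -0.28], [0, 0, -0.28], [0, 0, -0.28], [0, 0, -0.28], [0, 0, -0.3], [0, 0, -0.3]], "gripper": [-1, -1, -1, -1, -1, -1, -1, -1]}}

```text
time: 16.0
tool_pos: [0.5107, -0.0413, 0.3644]
ee_rot: [-3.141, 0.001, 2.24]
wrist_force: [-1.6, -1.3, 3.4]
width: 0.0003
finger_force: 2.1
```

Run:
```python
from h import *
h=np.array([.644,.0555]);psi=np.radians(101.9)
def pt(ps,a,b): return h+a*np.array([np.cos(ps),np.sin(ps)])+b*np.array([-np.sin(ps),np.cos(ps)])
for n in ['handle','catch_pad']:
    robot.snapshot('top')
    print(n,[(round(d['score'],2),np.round(d['centre'],3).tolist()) for d in robot.spot_point(n,'top')])
for t in (.3,.4,.46,.5): print(t,pt(psi+t,-.033,.175),pt(psi+t,.025,.165))
plan(*[(*pt(psi+t,.008,.165),.3645,psi+t,4) for t in (.52,.64,.8)])
```

```text
handle []
catch_pad [(0.59, [0.508, 0.137, 0.202])]
0.3 [ 0.50711653 -0.05841626] [ 0.48765772 -0.00287029]
0.4 [ 0.51917302 -0.0715127 ] [ 0.49426608 -0.01818687]
0.46 [ 0.52701383 -0.07876927] [ 0.49895408 -0.02703292]
0.5 [ 0.53247675 -0.08334007] [ 0.50237054 -0.03276719]
t 16.2 at [ 0.5106 -0.041   0.3644] [-3.141e+00  1.000e-03  2.238e+00] F [-1.6 -1.9  4.6] w 0.0004
T [[-0.05, -0.0, -0.0], [-0.05, -0.01, -0.0], [-0.05, -0.01, -0.0], [-0.05, -0.01, -0.0]] W [-0.0, 0.0, -0.15]
T [[-0.12, 0.0, 0.0], [-0.12, -0.0, -0.0], [-0.12, -0.01, -0.0], [-0.12, -0.01, -0.0]] W [0.0, 0.0, -0.3]
T [[-0.16, 0.01, 0.0], [-0.17, -0.0, -0.0], [-0.16, -0.01, -0.0], [-0.16, -0.01, -0.0]] W [0.0, 0.0, -0.4]
```

Request:
{"op": "play_rows", "data": {"translation": [[-0.1, 0, 0], [-0.1, 0, 0], [-0.12, 0, 0], [-0.12, 0, 0], [-0.12, 0, 0], [-0.12, 0, 0], [-0.16, 0, 0], [-0.16, 0, 0]], "twist": [[0, 0, -0.28], [0, 0, -0.28], [0, 0, -0.3], [0, 0, -0.3], [0, 0, -0.3], [0, 0, -0.3], [0, 0, -0.4], [0, 0, -0.4]], "gripper": [-1, -1, -1, -1, -1, -1, -1, -1]}}

```text
time: 17.0
tool_pos: [0.5384, -0.069, 0.3643]
ee_rot: [-3.141, 0.0, 2.497]
wrist_force: [-2.3, -1.8, 4.3]
width: 0.0009
finger_force: 2.1
```

Run:
```python
from h import *
h=np.array([.644,.0555]);psi=np.radians(101.9)
def pt(ps,a,b): return h+a*np.array([np.cos(ps),np.sin(ps)])+b*np.array([-np.sin(ps),np.cos(ps)])
snap('scene','s5')
im=cv2.imread('pics/s5.png')[140:320,250:490];cv2.imwrite('pics/s5c.png',cv2.resize(im,None,fx=3,fy=3))
for n in ['handle','catch_pad']:
    print(n,[(round(d['score'],2),np.round(d['centre'],3).tolist()) for d in robot.spot_point(n,'scene')])
plan(*[(*pt(psi+t,.008,.165),.3645,psi+t,4) for t in (.9,1.1,1.3,1.5)])
```

```text
handle [(0.76, [0.577, -0.106, 0.188])]
catch_pad [(0.44, [0.696, -0.31, -0.002]), (0.39, [0.535, -0.07, 0.163])]
t 17.15 at [ 0.5386 -0.0691  0.3644] [-3.141e+00  1.000e-03  2.494e+00] F [-2.5 -2.2  4.2] w 0.0007
T [[-0.2, -0.0, -0.0], [-0.2, -0.01, -0.0], [-0.19, -0.02, -0.0], [-0.19, -0.03, -0.0]] W [-0.0, 0.0, -0.46]
T [[-0.21, 0.01, 0.0], [-0.21, 0.0, 0.0], [-0.21, -0.01, -0.0], [-0.21, -0.02, -0.0]] W [-0.0, 0.0, -0.5]
T [[-0.21, 0.01, 0.0], [-0.21, 0.0, 0.0], [-0.21, -0.01, -0.0], [-0.21, -0.02, -0.0]] W [0.0, 0.0, -0.5]
T [[-0.21, 0.01, 0.0], [-0.21, 0.0, 0.0], [-0.21, -0.01, -0.0], [-0.21, -0.02, -0.0]] W [0.0, 0.0, -0.5]
```

View pics/s5c.png

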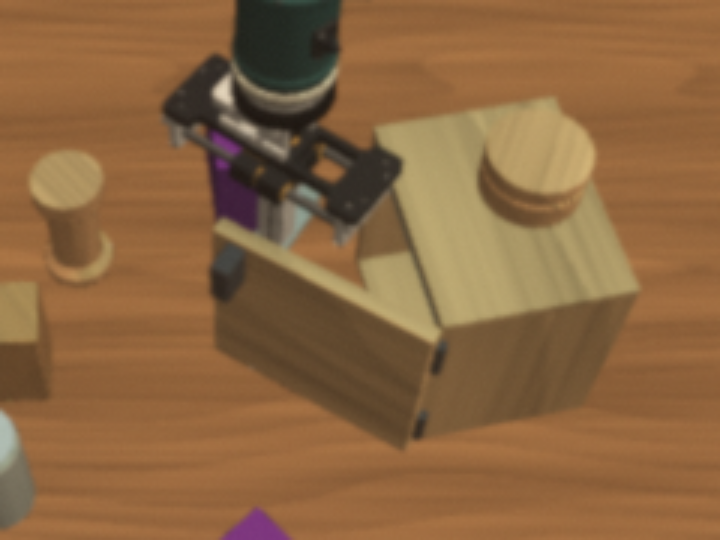

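The crop shows the door about 0.8 rad open (handle at (228,272)), past the catch, with the finger behind the leaf and nothing near its path. I keep pushing.

Request:
{"op": "play_rows", "data": {"translation": [[-0.2, 0, 0], [-0.2, -0.01, 0], [-0.19, -0.02, 0], [-0.19, -0.03, 0], [-0.21, 0.01, 0], [-0.21, 0, 0], [-0.21, -0.01, 0], [-0.21, -0.02, 0]], "twist": [[0, 0, -0.46], [0, 0, -0.46], [0, 0, -0.46], [0, 0, -0.46], [0, 0, -0.5], [0, 0, -0.5], [0, 0, -0.5], [0, 0, -0.5]], "gripper": [-1, -1, -1, -1, -1, -1, -1, -1]}}

```text
time: 17.95
tool_pos: [0.5947, -0.1, 0.3646]
ee_rot: [3.138, 0.001, 2.882]
wrist_force: [-0.3, 2.5, 3.7]
width: 0.0005
finger_force: 2.1
```

Run:
```python
from h import *
h=np.array([.644,.0555]);psi=np.radians(101.9)
def pt(ps,a,b): return h+a*np.array([np.cos(ps),np.sin(ps)])+b*np.array([-np.sin(ps),np.cos(ps)])
plan(*[(*pt(psi+t,.008,.165),.3645,psi+t,4) for t in (1.3,1.5)])
```

```text
t 17.95 at [ 0.5947 -0.1     0.3646] [3.138e+00 1.000e-03 2.882e+00] F [-0.3  2.5  3.7] w 0.0005
T [[-0.2, -0.0, 0.0], [-0.2, -0.01, 0.0], [-0.2, -0.02, 0.0], [-0.2, -0.03, 0.0]] W [0.01, 0.0, -0.49]
T [[-0.21, 0.01, 0.0], [-0.21, 0.0, 0.0], [-0.21, -0.01, -0.0], [-0.21, -0.02, -0.0]] W [0.0, 0.0, -0.5]
```

Request:
{"op": "play_rows", "data": {"translation": [[-0.2, 0, 0], [-0.2, -0.01, 0], [-0.2, -0.02, 0], [-0.2, -0.03, 0], [-0.21, 0.01, 0], [-0.21, 0, 0], [-0.21, -0.01, 0], [-0.18, -0.02, 0]], "twist": [[0, 0, -0.5], [0, 0, -0.5], [0, 0, -0.5], [0, 0, -0.5], [0, 0, -0.5], [0, 0, -0.5], [0, 0, -0.5], [0, 0, -0.4]], "gripper": [-1, -1, -1, -1, -1, -1, -1, -1]}}

```text
time: 18.75
tool_pos: [0.6582, -0.1081, 0.3645]
ee_rot: [3.138, 0.002, -3.011]
wrist_force: [-1.3, 2.6, 4.6]
width: 0.0007
finger_force: 2.1
```

Request:
{"op": "play_rows", "data": {"translation": [[0, 0, 0], [0, 0, -0.1], [0, 0, -0.15], [0, 0, -0.2], [0, 0, -0.4], [0, 0, -0.8], [0, 0, -0.9], [0, 0, -0.6]], "twist": [[0, 0, 0], [0, 0, 0], [0, 0, 0], [0, 0, 0], [0, 0, 0], [0, 0, 0], [0, 0, 0], [0, 0, 0]], "gripper": [-1, -1, -1, -1, -1, -1, -1, -1]}}

```text
time: 19.55
tool_pos: [0.6571, -0.1105, 0.4931]
ee_rot: [-3.139, 0.002, -3.015]
wrist_force: [0.7, -0.2, 0.3]
width: 0.0004
finger_force: 0.0
```

Run:
```python
from h import *
im=snap('top','t6');cv2.imwrite('pics/t6c.png',cv2.resize(im[140:380,180:540,::-1],None,fx=2.2,fy=2.2))
h=np.array([.644,.0555]);psi=np.radians(101.9)
for c in ('top','scene','wrist'):
    if c!='top': robot.snapshot(c)
    for d in robot.spot_point('handle',c):
        e=np.array(d['centre'][:2])-h;print(c,d['score'],d['centre'],'door',(np.arctan2(e[1],e[0])-np.arctan2(.175,-.033)-psi)%(2*np.pi))
o=robot.get_obs();print(o['time'],o['tool_pos'],o['wrist_force'])
```

```text
top 0.41 [0.7022, -0.303, -0.0017] door 1.3376583902043873
scene 0.6 [0.6411, 0.0582, -0.0029] door 5.139409286247982
19.85 [ 0.65785663 -0.11023296  0.48737259] [ 0.11353995 -0.22694866 -0.54845101]
```

View pics/t6c.png

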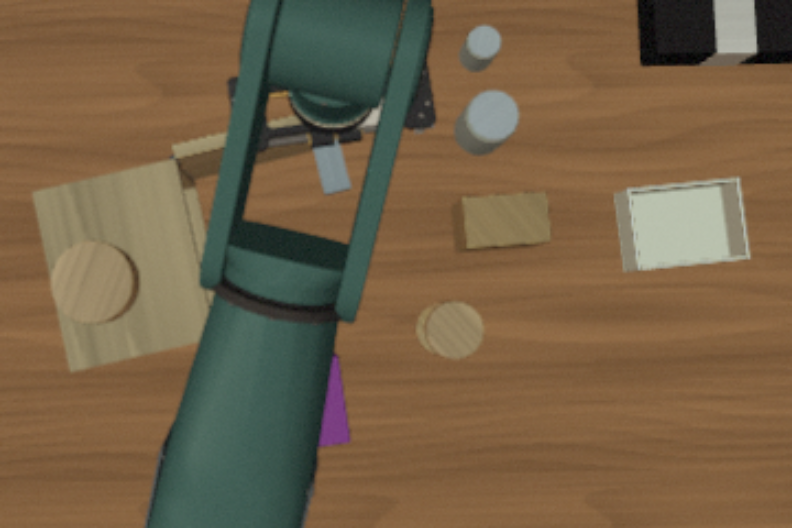

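The picture shows the leaf square to the front (hinge at crop (178,152), leaf running right and slightly up) and the tongue at (332,170). The carton (506,220), spool, tin and tub all stand, and the gripper is lifted clear, so I hand in.

```bash
python3 -c "
from bench import robot
print(robot.close_job())"
```

```text
the job is handed in; nothing more can be done
None
```

I moved the carton upright out of the door's swing, pressed the catch and brought the door past it to about 1.5 rad, roughly square to the front. The gripper was clear at hand-in, about 20 s into the 59 s limit; the hand-in call gave no verdict.

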